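# Rock a stuck tube block out of its spring cradle

## Robot

A 6-joint arm with a two-finger parallel gripper is mounted at the origin on a cart in front of the work surface, level with it; the furniture and walls round the work are solid. World frame = base frame: x ahead of the robot, y to its left, z up, the work surface at z = 0. Lengths are in m, angles in rad, forces in N, time in s.
With the tool pointing down it reaches from about 0.35 to 0.975 m from the base axis. Payload 4.9 kg.
Tool frame: the origin (TCP) lies midway between the tips of the shut fingers; the grasp point (between the pads) lies 19 mm behind it; z points along the fingers, y is the line along which they close (so a half turn about z gives the same grasp; the last joint's range is limited). The gripper opens to 85 mm and grips with 20 to 120 N. Pads are 22 mm wide; open, the fingers measure 114 mm over their backs; the gripper's body (76 mm by 85 mm) begins 54 mm behind the grasp point. The pads swing forward as they close: fully open they stand 13 mm farther back than shut.
Start: joints at [-1.33, 0.053, 1.613, -0, 1.476, -0.119], TCP at [0.22, -0.585, 0.231] pointing down, gripper open.
Joint ranges: [-3.01, 3.01], [-1.01, 2.22], [0.06, 2.58], [-1.02, 4.17], [0.09, 2.62], [-3.14, 3.14]. Speed limits (rad/s): [2.57, 2.57, 3.14, 3.14, 3.14, 3.14].

## Interface

Orientations are given as a unit quaternion [w, x, y, z].
In Python, from plant import manip gives the robot as it stands.
- The arm moves only by the tool move_arm, never from a script. Its argument "increments" is one flat list of numbers, 5 for each row, row after row: the shift along the tool's x, y, z in mm, then the turn about the tool's z in rad, then the opening, from 0 (shut) to 1 (fully open). In form: [tx, ty, tz, spin, jaw, tx, ty, tz, spin, jaw, ...]. A call has 1 to 8 rows; each row shifts and turns the commanded pose from where the row before left it, along the tool's axes as they then stand; what a row does not reach is not made up. A row lasts 1/12 s, in which the tool goes at most 41.7 mm and 7.16 degrees, less where a joint would pass 70% of its speed; a pose out of reach is approached as far as the arm can. A call with a gripper value outside its range is refused whole. The fingers move at their own pace and stop on an object; the grip force is fixed at half the most. Time passes only in rows, so rows that do not move let the fingers close. It gives the time, the measured TCP pose, the force, the opening and the grip force at its end, in the units of the state.
- manip.state(): the state, without advancing time (a new reading comes with each control period).
- manip.grab_frame(name): name is "scene" or "top"; returns a dict with "image" (480x640x3 uint8, blue, green, red), "fov_y" (degrees; the focal length in pixels is half the picture's height over the tangent of half this angle, whatever the lens; pixels are square), "cx", "cy" (the principal point, pixels), "eye" and "rotation" of the camera in the world. Camera axes: x right, y down, z forward; pixel columns grow to the right and rows downward; lengths in m; the calibration is good to about 2 mm. A picture is of the moment at which its call begins. There is no depth.
- manip.job_done(): hands the job in; it is judged then, once.
The state is a dict: "time": time; "joint_pos": joint angles; "joint_vel": joint speeds; "joint_efforts": joint torques, N m; "tool_pos": TCP position; "tool_rot": TCP orientation; "contact_force": force on the tool from outside, world axes, zero at the start; "ft_torque": the same for the moment, N m; "gripper_width": opening from 0.0 (shut) to 1.0 (fully open); "grasp_force": force on a finger pad.
Only numpy, scipy, OpenCV 4.12 (cv2) and the standard library are available. Lean on these libraries where they do the work, as an engineer would, in place of code of your own. Each camera call takes 0.05 s, during which the arm holds its last target. There are 200 camera calls.

## Task

The metal tube block is stuck between the spring cheeks of its cradle, and pulling straight up would only lift the whole cradle: take the block by the grip on top and rock it free, tipping its left end up first, then its right end, and so on from side to side until it comes out. Finish while holding it: keep it level in the gripper, just clear above its pocket, with the cradle still standing in its place on the worktop, and leave the three things round the cradle alone.

Things in the scene. Friction and masses are not known exactly. Their poses are not given: they have to be found in the camera images.
- tube_block: Loose aluminium block, 40 (x) x 84 (y) x 50 (z) mm, about 0.35 kg, four 12 mm wells in its top, and an upright dark steel grip on the middle of its top. Origin: centre of the underside; x away from the robot, y along its length to the left, z up. At the start it sits level and fully down in the cradle, in line with it, clamped at its two y ends.
- grip (a point): Where to take the block's grip, 74 mm above the block's underside on its centre line. The grip is 16 (x) x 24 (y) mm and stands 50 to 90 mm above the underside. Held with the fingers closing along the block's y (24 mm) it follows rocking firmly; fingertips 19 mm below this point clear the block's top by 5 mm.
- left_end (a point): Middle of the lower edge of the block's left (+y) end, 42 mm left of the block's origin. An end raised on its cheek stays up by friction.
- right_end (a point): Middle of the lower edge of the block's right (-y) end, 42 mm right of the block's origin.
- cradle: Loose grey cradle, about 1.2 kg, on four feet: base plate 104 (x) x 210 (y) mm. Origin: centre of the underside (on the worktop, z = 0); x away from the robot, y to the left, turned at most 0.35 rad. Pocket floor 13 mm up; rails before and behind the block (2 mm clearance each) and end housings reach 39 mm up, the highest part.
- cheek_left: Black sprung cheek of the cradle at the block's left end, 34 mm wide, 15 to 37 mm above the worktop; it yields outward (y) up to 9 mm. Grips the block's end by friction, about 8 N: one end alone slides up its cheek before the cradle lifts, both at once do not. The end is free once its lower edge is above 37 mm. Origin: at its inner face, at the level of the cradle's underside.
- cheek_right: The same cheek at the block's right end.
- ointment_jar: Small white jar with a red lid, 49 x 49 x 44 mm, behind the cradle to the left; bystander. Origin: centre of the underside.
- small_beaker: Clear beaker, 59 x 53 x 71 mm, behind the cradle to the right; bystander. Origin: centre of the underside.
- brass_weight: Brass knobbed weight, 23 mm across, 30 mm high, in front of the cradle; bystander. Origin: centre of the underside.
Things that resemble listed ones, but are neither listed nor needed, are in the scene too. What is shaped like the tube_block but green or yellow is not meant.

How it is judged:
On the way, in this order (a step that is already met when the one before it is completed fails the run):
1. the left end is tipped up about 6 mm or more above the right end, which is still in the pocket (((z of right_end in the frame of cradle below 0.015 m and z of left_end in the frame of cradle above 0.021 m) or (z of right_end in the frame of cradle below 0.017 m and z of left_end in the frame of cradle above 0.023 m) or (z of right_end in the frame of cradle below 0.019 m and z of left_end in the frame of cradle above 0.025 m) or (z of right_end in the frame of cradle below 0.021 m and z of left_end in the frame of cradle above 0.027 m) or (z of right_end in the frame of cradle below 0.023 m and z of left_end in the frame of cradle above 0.029 m) or (z of right_end in the frame of cradle below 0.025 m and z of left_end in the frame of cradle above 0.031 m) or (z of right_end in the frame of cradle below 0.027 m and z of left_end in the frame of cradle above 0.033 m) or (z of right_end in the frame of cradle below 0.029 m and z of left_end in the frame of cradle above 0.035 m) or (z of right_end in the frame of cradle below 0.031 m and z of left_end in the frame of cradle above 0.037 m) or (z of right_end in the frame of cradle below 0.033 m and z of left_end in the frame of cradle above 0.039 m) or (z of right_end in the frame of cradle below 0.035 m and z of left_end in the frame of cradle above 0.041 m) or (z of right_end in the frame of cradle below 0.037 m and z of left_end in the frame of cradle above 0.043 m))), for 0.05 s.
2. then the right end is tipped up about 6 mm or more above the left end, which is still in the pocket (((z of left_end in the frame of cradle below 0.015 m and z of right_end in the frame of cradle above 0.021 m) or (z of left_end in the frame of cradle below 0.017 m and z of right_end in the frame of cradle above 0.023 m) or (z of left_end in the frame of cradle below 0.019 m and z of right_end in the frame of cradle above 0.025 m) or (z of left_end in the frame of cradle below 0.021 m and z of right_end in the frame of cradle above 0.027 m) or (z of left_end in the frame of cradle below 0.023 m and z of right_end in the frame of cradle above 0.029 m) or (z of left_end in the frame of cradle below 0.025 m and z of right_end in the frame of cradle above 0.031 m) or (z of left_end in the frame of cradle below 0.027 m and z of right_end in the frame of cradle above 0.033 m) or (z of left_end in the frame of cradle below 0.029 m and z of right_end in the frame of cradle above 0.035 m) or (z of left_end in the frame of cradle below 0.031 m and z of right_end in the frame of cradle above 0.037 m) or (z of left_end in the frame of cradle below 0.033 m and z of right_end in the frame of cradle above 0.039 m) or (z of left_end in the frame of cradle below 0.035 m and z of right_end in the frame of cradle above 0.041 m) or (z of left_end in the frame of cradle below 0.037 m and z of right_end in the frame of cradle above 0.043 m))), for 0.05 s.
At the end, for the whole second after the job is handed in: The block is held still by the fingers alone, level within 8 degrees, its underside 3 to 61 mm above the cradle's rim and within 40 mm of straight above the cradle's middle, touching nothing of the cradle; the cradle stands flat on the worktop within 50 mm of where it was (z of tube_block in the frame of cradle between 0.042 and 0.1 m and horizontal distance between tube_block and cradle below 0.04 m and angle between tube_block's own z axis and vertical below 0.14 rad and linear speed of tube_block below 0.02 m/s and contact force between the fingers and tube_block above 2 N and contact force between each of tube_block, the fingers and cradle below 0.2 N and height (world z) of cradle below 0.004 m and angle between cradle's own z axis and vertical below 0.03 rad and distance of cradle from where it was at the start of the episode below 0.05 m); the arm keeps its last pose, push and grip.
It fails at once if the cradle is lifted off the worktop (20 mm) or tipped (0.2 rad) (height (world z) of cradle above 0.02 m or angle between cradle's own z axis and vertical above 0.2 rad).
It fails at once if a bystander is shoved more than 30 mm or knocked over (distance of any of ointment_jar, small_beaker, brass_weight from where it was at the start of the episode above 0.03 m or angle between any of ointment_jar, small_beaker, brass_weight's own z axis and vertical above 0.5 rad).
It also fails if it takes over 32 s, if anything falls off the work surface, if the arm or the gripper's body presses on something with over 40 N, if the wrist force passes 120 N, or if a joint passes its speed limit or range.

## Working session

There is one attempt and no reset: what is moved stays moved. The work goes in short steps, Python scripts to look and compute and a tool call to move; the robot and the scene stay as the last step left them, time stands still between calls to the robot, and variables do not carry over. Pictures are saved under pics/ and viewed, at most 11 in all, crops included, and the job is handed in when it is done.

Besides the shell and the picture viewer there is one more tool, called after "Request:" by a JSON object that holds its "fn" and its "kwargs". move_arm: Moves the arm, as the interface text tells. Its arguments: {"type":"object","properties":{"increments":{"type":"array"}},"required":["increments"]}

```bash
mkdir -p pics; cat > h.py <<'E'
import numpy as np, cv2
from plant import manip
def grab(n,f):
    d=manip.grab_frame(n); cv2.imwrite('pics/'+f,d['image']); return d
def ray(d,u,v,z):
    f=240/np.tan(np.radians(d['fov_y']/2)); R=np.array(d['rotation'])
    if R.size==4:
        from scipy.spatial.transform import Rotation as Q; R=Q.from_quat(np.r_[R[1:],R[0]]).as_matrix()
    w=R@np.array([(u-d['cx'])/f,(v-d['cy'])/f,1]); e=np.array(d['eye']); return e+w*(z-e[2])/w[2]
E
python3 - <<'E'
from h import *
for n in('scene','top'):
    d=grab(n,n+'1.png'); print({k:d[k] for k in d if k!='image'})
s=manip.state();print(s)
E
```

```text
{'fov_y': 47.62860831064347, 'cx': 325.8389097237032, 'cy': 242.5924468709959, 'eye': array([-0.12621584, -0.58995657,  0.4566628 ]), 'rotation': array([-0.46662885,  0.74341025, -0.40586505,  0.25470035])}
{'fov_y': 44.155908501357835, 'cx': 331.8524806568332, 'cy': 234.78209165166086, 'eye': array([ 0.46972924, -0.19994468,  1.04399316]), 'rotation': array([-0.03038379,  0.70887343, -0.70451912,  0.01510298])}
{'time': 0.1, 'joint_pos': array([-1.33001167e+00,  5.33117941e-02,  1.61415582e+00,  3.68937049e-06,
        1.47597594e+00, -1.19017910e-01]), 'joint_vel': array([ 0.00137113, -0.00342661, -0.00276736,  0.00049289, -0.00149474,
        0.00095804]), 'joint_efforts': array([-4.18763348e-04, -3.94901741e+01, -3.71362603e+01, -1.56959745e-04,
        3.98219941e-03, -1.14616975e-05]), 'tool_pos': array([ 0.21991316, -0.58443821,  0.23017348]), 'tool_rot': array([-9.23847038e-04,  9.83860972e-01,  1.78932200e-01, -5.44768800e-05]), 'contact_force': array([0.08271451, 0.54243968, 0.53100712]), 'ft_torque': array([-0.00520741, -0.01843136, -0.01363897]), 'grasp_force': 0.0, 'gripper_width': 1.0031655677133917}
```

View pics/top1.png

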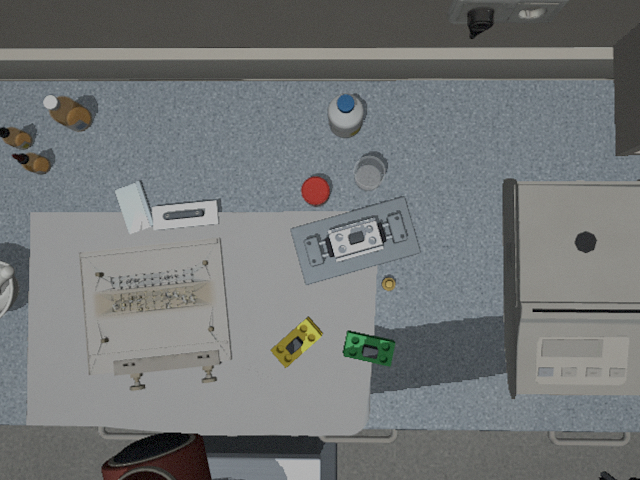

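View pics/scene1.png

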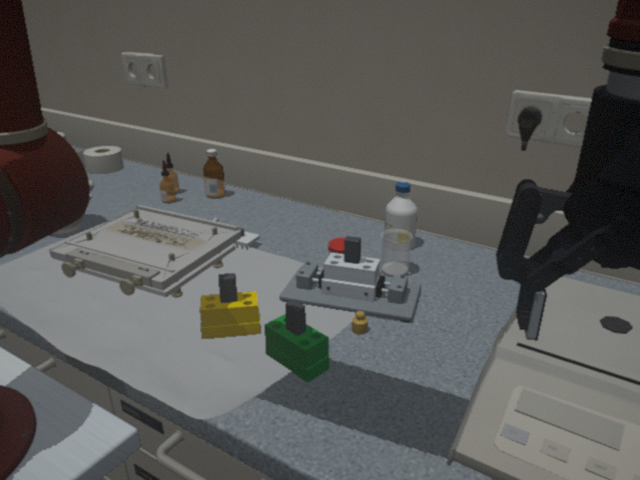

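Three things could be taken for the block. In the top picture they are the metal block in the cradle at (356,239), the yellow one at (297,342) and the green one at (369,348). By the description it is the metal one in the cradle; in the scene picture its grip is at (352,248). The jar is at (316,191), the beaker at (369,172) and the weight at (389,284). I'll check with a close crop.

```bash
python3 - <<'E'
from h import *
im=cv2.imread('pics/top1.png')[185:295,280:430]
a=cv2.resize(im,None,fx=5,fy=5,interpolation=cv2.INTER_CUBIC)
cv2.imwrite('pics/c1.png',a)
E
```

```text
(no output)
```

View pics/c1.png

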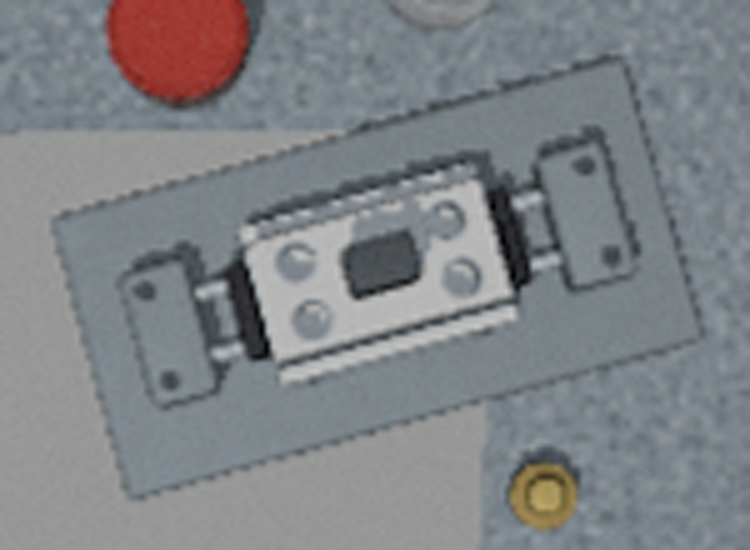

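```bash
cat >> h.py <<'E'
def P(d,pts,z): return np.array([ray(d,280+(u-2)/5,185+(v-2)/5,z) for u,v in pts])
E
python3 - <<'E'
from h import *
d=manip.grab_frame('top')
def rep(n,p,z):
    q=P(d,p,z); print(n,'c',q.mean(0).round(4)); 
    if len(q)==4: print(' sides',[round(float(np.linalg.norm(q[i]-q[i-1])),4) for i in range(4)],'yaw',[round(float(np.arctan2(-(w[0]),w[1])),4) for w in (q[0]-q[1],q[3]-q[2])])
rep('plate',[(55,217),(628,57),(703,337),(130,497)],.010)
rep('block',[(245,240),(480,176),(518,303),(277,362)],.063)
rep('grip',[(382,264)],.103)
rep('jar',[(178,32)],.044); rep('brass',[(544,495)],.03)
for z in (.103,):
  d2=manip.grab_frame('scene'); print('scene grip top', ray(d2,353,239,z))
E
```

```text
plate c [ 0.5275 -0.2185  0.01  ]
 sides [0.1015, 0.2088, 0.1015, 0.2074] yaw [0.2782, 0.2786]
block c [ 0.5267 -0.218   0.063 ]
 sides [0.0419, 0.081, 0.044, 0.0822] yaw [0.2719, 0.2463]
grip c [ 0.5263 -0.2179  0.103 ]
jar c [ 0.6087 -0.1492  0.044 ]
brass c [ 0.4521 -0.2748  0.03  ]
scene grip top [ 0.52275895 -0.22164742  0.103     ]
```

The crop confirms it: a silver block with four wells and a dark grip, clamped between black cheeks. The plate measures 209 x 102 mm (210 x 104 given), its centre is about (0.527, -0.218) and its yaw is 0.278.

The rows can't tilt the tool. So I'll pinch the block across x near one end with a small pad overlap, so that it can pivot, and lift that end alone, alternating sides. I'll take the grip at the end. First I'm travelling over to the left end.

Request:
{"fn": "move_arm", "kwargs": {"increments": [32,-21,0,0,0.75,32,-21,0,0,0.75,32,-21,0,0,0.75,32,-21,0,0,0.75,32,-21,0,0,0.75,32,-21,0,0,0.75,32,-21,0,0,0.75,32,-21,0,0,0.75]}}

```text
time: 0.87
tool_pos: [0.4012, -0.3359, 0.2312]
tool_rot: [0.0, 0.984, 0.179, 0.0]
contact_force: [1.2, -0.4, -0.5]
gripper_width: 0.752
grasp_force: 0.0
```

Request:
{"fn": "move_arm", "kwargs": {"increments": [32,-21,0,0,0.75,32,-21,0,0,0.75,32,-21,0,0,0.75,32,-21,0,0,0.75,32,-21,0,0,0.75,0,0,0,-0.124,0.75,0,0,0,-0.124,0.75,0,0,0,-0.124,0.75]}}

```text
time: 1.53
tool_pos: [0.5136, -0.1819, 0.231]
tool_rot: [-0.0, 0.932, 0.362, -0.0]
contact_force: [0.0, -0.5, 0.3]
gripper_width: 0.748
grasp_force: 0.0
```

Request:
{"fn": "move_arm", "kwargs": {"increments": [0,0,0,-0.124,0.75,0,0,0,-0.124,0.75,0,0,0,-0.124,0.75,0,0,0,-0.124,0.75,0,0,0,-0.124,0.75,0,0,0,-0.124,0.75,0,0,0,-0.124,0.75,0,0,0,-0.124,0.75]}}

```text
time: 2.2
tool_pos: [0.5131, -0.1829, 0.231]
tool_rot: [-0.0, 0.649, 0.761, -0.0]
contact_force: [0.4, 0.5, -0.2]
gripper_width: 0.749
grasp_force: 0.0
```

Request:
{"fn": "move_arm", "kwargs": {"increments": [0,0,0,-0.124,0.75,6,4,30,0,0.75,0,0,35,0,0.75,0,0,35,0,0.75,0,0,35,0,0.75,0,0,0,0,0.75]}}

```text
time: 2.7
tool_pos: [0.51, -0.1734, 0.088]
tool_rot: [-0.007, 0.603, 0.798, -0.001]
contact_force: [-1.4, 0.9, -1.1]
gripper_width: 0.752
grasp_force: 0.0
```

```bash
python3 - <<'E'
from h import *
s=manip.state();print(s['tool_pos'],s['tool_rot'])
a=grab('top','t2.png')['image'][175:295,270:430];b=grab('scene','s2.png')['image'][190:340,250:450]
cv2.imwrite('pics/c2.png',np.vstack([cv2.resize(a,(400,300),interpolation=2),cv2.resize(b,(400,300),interpolation=2)]))
E
```

```text
[ 0.51003007 -0.1733925   0.08795951] [-0.0073717   0.6027202   0.7979174  -0.00135211]
```

View pics/c2.png

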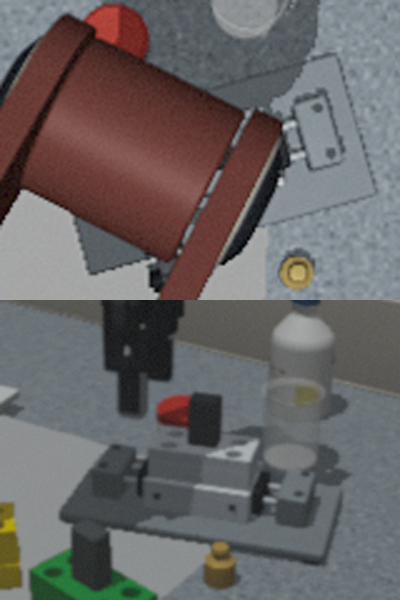

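The scene crop shows the front finger over the block's left end, in front of the grip, with nothing touching. The top view is hidden by the arm. I'll let it settle before going down.

Request:
{"fn": "move_arm", "kwargs": {"increments": [0,0,0,0,0.75,0,0,0,0,0.75,0,0,0,0,0.75]}}

```text
time: 3.05
tool_pos: [0.5173, -0.177, 0.0994]
tool_rot: [0.003, 0.603, 0.798, 0.0]
contact_force: [0.3, 0.3, -0.3]
gripper_width: 0.75
grasp_force: 0.0
```

Request:
{"fn": "move_arm", "kwargs": {"increments": [0,0,15,0,0.75,0,0,15,0,0.75,0,0,12,0,0.75,0,0,8,0,0.75,0,0,0,0,0.75,0,0,0,0,0.75]}}

```text
time: 3.55
tool_pos: [0.5155, -0.1761, 0.0463]
tool_rot: [-0.0, 0.603, 0.798, -0.0]
contact_force: [0.6, -0.1, -0.4]
gripper_width: 0.747
grasp_force: 0.0
```

Request:
{"fn": "move_arm", "kwargs": {"increments": [0,0,0,0,0.44,0,0,0,0,0.44,0,0,0,0,0.44,0,0,0,0,0.44,0,0,0,0,0.44,0,0,0,0,0.44]}}

```text
time: 4.05
tool_pos: [0.5157, -0.1766, 0.0477]
tool_rot: [0.0, 0.603, 0.798, -0.0]
contact_force: [-3.6, -1.0, 6.7]
gripper_width: 0.454
grasp_force: 43.7
```

Request:
{"fn": "move_arm", "kwargs": {"increments": [-0.5,0,-2,0,0.44,-0.5,0,-2,0,0.44,-1,0,-2,0,0.44,0,0,0,0,0.44]}}

```text
time: 4.38
tool_pos: [0.5147, -0.1774, 0.0506]
tool_rot: [-0.002, 0.603, 0.798, -0.0]
contact_force: [1.3, -0.4, -12.2]
gripper_width: 0.453
grasp_force: 43.3
```

Request:
{"fn": "move_arm", "kwargs": {"increments": [-1,0,-2,0,0.44,-1,0,-2,0,0.44,-1,0,-2,0,0.44,-1,0,-2,0,0.44,0,0,0,0,0.44,0,0,0,0,0.44]}}

```text
time: 4.88
tool_pos: [0.5166, -0.1817, 0.06]
tool_rot: [-0.001, 0.603, 0.798, -0.0]
contact_force: [-1.3, 0.6, -13.2]
gripper_width: 0.452
grasp_force: 43.2
```

```bash
python3 - <<'E'
from h import *
b=grab('scene','s3.png')['image'][200:330,260:440]
cv2.imwrite('pics/c3.png',cv2.resize(b,None,fx=4,fy=4,interpolation=2))
E
```

```text
(no output)
```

View pics/c3.png

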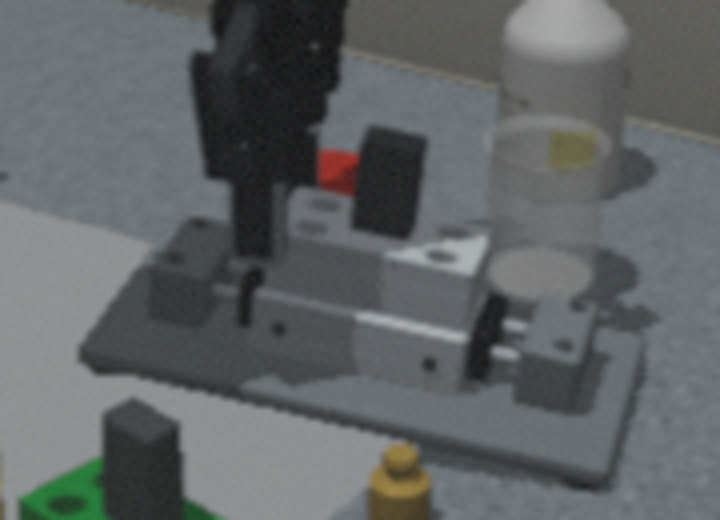

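```bash
python3 - <<'E'
from h import *
a=[cv2.resize(cv2.imread(f'pics/s{n}.png')[225:330,265:430],None,fx=4,fy=2.8,interpolation=2) for n in('2','3')]
v=np.vstack(a)
for x in range(0,660,80): cv2.line(v,(x,0),(x,v.shape[0]),(0,0,255),1)
for k in (0,1):
  for y in range(0,294,56): cv2.line(v,(0,k*294+y),(660,k*294+y),(0,255,255),1)
cv2.imwrite('pics/c4.png',v)
E
```

```text
(no output)
```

View pics/c4.png

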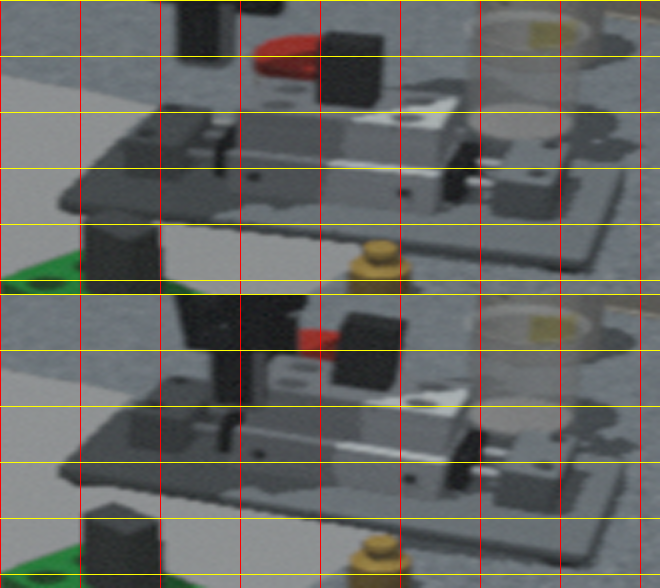

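The overlay shows that the whole cradle rose at its left end: the plate corner moved up about 10 px, and the block did not move in its pocket. The pads hold it too stiffly in rotation. I'll set it back down and push sideways on the grip top instead.

Request:
{"fn": "move_arm", "kwargs": {"increments": [1,0,3,0,0.44,1,0,3,0,0.44,1,0,3,0,0.44,1,0,2,0,0.44,1,0,1,0,0.44,0,0,0,0,0.44,0,0,0,0,0.75,0,0,0,0,0.75]}}

```text
time: 5.6
tool_pos: [0.5187, -0.1785, 0.0512]
tool_rot: [0.004, 0.603, 0.798, 0.001]
contact_force: [0.0, -0.6, -0.2]
gripper_width: 0.722
grasp_force: 0.0
```

Request:
{"fn": "move_arm", "kwargs": {"increments": [0,0,0,0,0.75,0,0,-20,0,0.75,0,0,-30,0,0.75,0,0,-35,0,0.75,0,0,-20,0.124,0.75,0,0,0,0.124,0.75,0,0,0,0.124,0.75,0,0,0,0.124,0.75]}}

```text
time: 6.27
tool_pos: [0.5176, -0.1779, 0.1562]
tool_rot: [0.003, 0.782, 0.623, 0.001]
contact_force: [0.4, -0.3, 0.1]
gripper_width: 0.75
grasp_force: 0.0
```

Request:
{"fn": "move_arm", "kwargs": {"increments": [0,0,0,0.124,0.6,0,0,0,0.124,0.5,0,0,0,0.124,0.45,0,0,0,0.124,0.45,0,0,0,0.124,0.45,0,0,0,0.124,0.45,0,0,0,0.124,0.45,0,0,0,0.124,0.45]}}

```text
time: 6.93
tool_pos: [0.5172, -0.1777, 0.1553]
tool_rot: [0.001, 0.984, 0.176, 0.002]
contact_force: [0.9, 0.2, -0.7]
gripper_width: 0.452
grasp_force: 0.0
```

```bash
python3 - <<'E'
from h import *
d=grab('scene','s5.png'); a=cv2.imread('pics/s2.png'); b=d['image']
for n,(x0,y0,x1,y1) in dict(grip=(343,233,364,264),right=(385,270,425,325),left=(278,262,320,305),brass=(350,308,370,335)).items():
    t=a[y0:y1,x0:x1]; r=cv2.matchTemplate(b[y0-15:y1+15,x0-15:x1+15],t,cv2.TM_CCOEFF_NORMED); _,m,_,l=cv2.minMaxLoc(r); print(n,round(m,3),l[0]-15,l[1]-15)
f=240/np.tan(np.radians(d['fov_y']/2)); p=ray(d,353,239,.103); q=ray(d,354,239,.103); r=ray(d,353,240,.103); print((q-p)*1e3,(r-p)*1e3)
E
```

```text
grip 0.974 1 0
right 0.953 0 0
left 0.996 0 0
brass 0.996 0 0
[ 0.81996997 -1.2758491   0.        ] [-3.04917667 -1.77201697  0.        ]
```

Request:
{"fn": "move_arm", "kwargs": {"increments": [0,0,0,0.082,0.45,-2,21,0,0,0.45,0,20.5,0,0,0.45,0,0,20,0,0.45,0,0,25,0,0.45,0,0,15,0,0.45,0,0,7,0,0.45,0,0,0,0,0.45]}}

```text
time: 7.65
tool_pos: [0.5248, -0.2173, 0.0852]
tool_rot: [-0.001, 0.99, 0.139, -0.001]
contact_force: [0.4, 0.3, -1.0]
gripper_width: 0.448
grasp_force: 0.0
```

Request:
{"fn": "move_arm", "kwargs": {"increments": [0,0,0,0,0.45,0,0,0,0,0.45]}}

```text
time: 7.82
tool_pos: [0.5265, -0.2181, 0.0882]
tool_rot: [0.001, 0.99, 0.139, 0.001]
contact_force: [0.8, 0.2, 0.4]
gripper_width: 0.445
grasp_force: 0.0
```

Request:
{"fn": "move_arm", "kwargs": {"increments": [0,20,0,0,0.45,0,0,0,0,0.45]}}

```text
time: 7.98
tool_pos: [0.5321, -0.2372, 0.0889]
tool_rot: [-0.001, 0.99, 0.138, 0.001]
contact_force: [-2.0, 2.1, 4.3]
gripper_width: 0.454
grasp_force: 2.2
```

```bash
cat >> h.py <<'E'
def cmp(f):
    d=grab('scene',f); a=[cv2.resize(x[225:330,265:430],None,fx=4,fy=2.8,interpolation=2) for x in(cv2.imread('pics/s2.png'),d['image'])]
    v=np.vstack(a)
    for x in range(0,660,80): cv2.line(v,(x,0),(x,v.shape[0]),(0,0,255),1)
    for k in (0,1):
        for y in range(0,294,56): cv2.line(v,(0,k*294+y),(660,k*294+y),(0,255,255),1)
    cv2.imwrite('pics/c_'+f,v); s=manip.state(); print(s['time'],s['tool_pos'].round(4),s['contact_force'].round(1),s['gripper_width'])
E
python3 -c "
from h import *
cmp('s6.png')"
```

```text
8.0333 [ 0.532  -0.237   0.0888] [-2.8  3.2  3.7] 0.4521597910818137
```

View pics/c_s6.png

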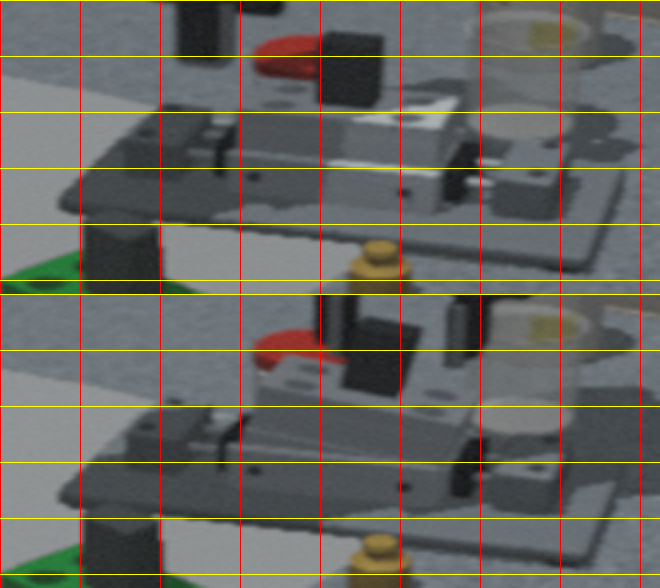

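The upper crop is the reference and the lower one is now. The grip leans right by about 0.14 rad and the left end stands up from the rail, while the cradle corners are unchanged within about 1 px. Now the other way.

Request:
{"fn": "move_arm", "kwargs": {"increments": [0,-14,-1,0,0.45,0,-25,0,0,0.45,0,0,0,0,0.45]}}

```text
time: 8.28
tool_pos: [0.5217, -0.1995, 0.0904]
tool_rot: [0.004, 0.99, 0.14, 0.003]
contact_force: [0.8, -4.9, 1.6]
gripper_width: 0.446
grasp_force: 1.8
```

```bash
python3 -c "
from h import *
cmp('s7.png')"
```

```text
8.3333 [ 0.5216 -0.1997  0.0902] [ 0.3 -2.8  3.6] 0.4518267006737789
```

View pics/c_s7.png

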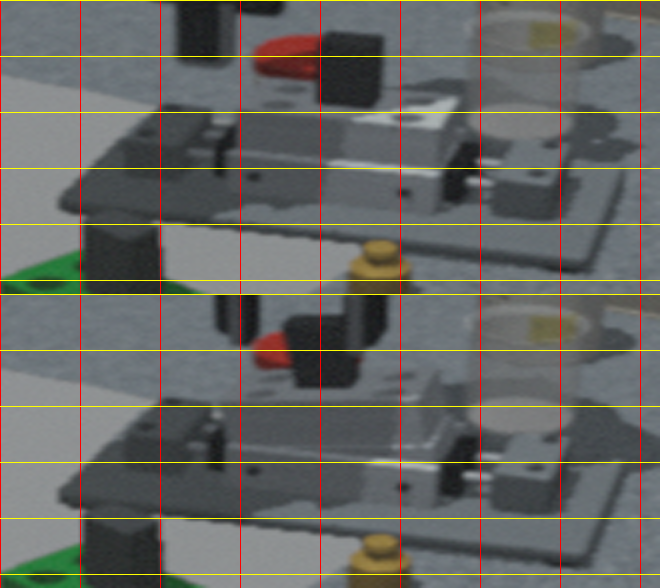

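The block now leans left with its right end up, and the cradle has not moved. I'll push a little further for margin. Then I'll clamp only the top few mm of the grip, which gives a pivoting hold, so that I can lift while rocking back.

Request:
{"fn": "move_arm", "kwargs": {"increments": [0,-3,0,0,0.45,0,0,0,0,0.45,0,8,-9,0,0.45,0,0,0,0,0.25,0,0,0,0,0.2,0,0,0,0,0.1,0,0,0,0,0.1,0,0,0,0,0.1]}}

```text
time: 9.0
tool_pos: [0.5227, -0.205, 0.0985]
tool_rot: [0.002, 0.99, 0.138, 0.001]
contact_force: [-0.1, -2.9, 6.7]
gripper_width: 0.26
grasp_force: 57.8
```

Request:
{"fn": "move_arm", "kwargs": {"increments": [0,13,-5,0,0.1,0,14,-6,0,0.1,0,0,0,0,0.1]}}

```text
time: 9.25
tool_pos: [0.528, -0.2302, 0.1059]
tool_rot: [-0.001, 0.99, 0.138, -0.001]
contact_force: [-0.7, -1.4, -2.5]
gripper_width: 0.252
grasp_force: 60.6
```

```bash
python3 -c "
from h import *
cmp('s8.png')"
```

```text
9.3 [ 0.5279 -0.23    0.1059] [-0.7 -0.2 -3.7] 0.25182817552162756
```

View pics/c_s8.png

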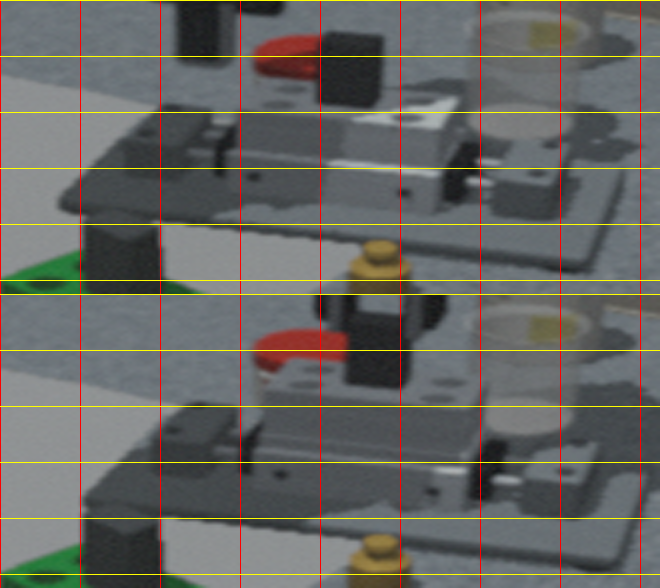

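The block is now raised about 10 mm and nearly level. The cradle stands flat, shifted about 8 mm to the right. I'll rock left with lift, then right.

Request:
{"fn": "move_arm", "kwargs": {"increments": [0,-20,-6,0,0.1,0,0,0,0,0.1]}}

```text
time: 9.47
tool_pos: [0.5216, -0.2082, 0.1118]
tool_rot: [-0.002, 0.99, 0.139, -0.001]
contact_force: [-2.2, 4.4, -2.5]
gripper_width: 0.254
grasp_force: 61.2
```

Request:
{"fn": "move_arm", "kwargs": {"increments": [0,13,-5,0,0.1,0,10,-4,0,0.1,0,0,0,0,0.1]}}

```text
time: 9.72
tool_pos: [0.5285, -0.2344, 0.1196]
tool_rot: [0.001, 0.99, 0.138, -0.002]
contact_force: [1.1, -3.6, -15.3]
gripper_width: 0.25
grasp_force: 59.7
```

```bash
python3 -c "
from h import *
cmp('s9.png')"
```

```text
9.7667 [ 0.5281 -0.2334  0.1192] [ -0.8   0.6 -15.8] 0.25276700064247926
```

View pics/c_s9.png

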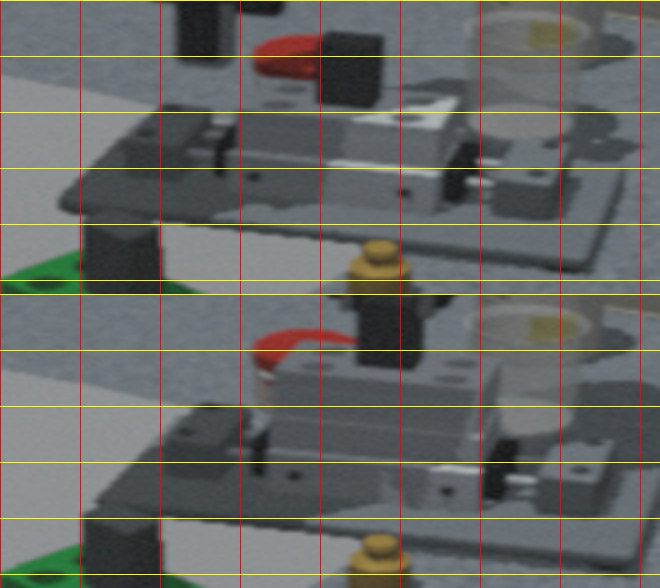

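Request:
{"fn": "move_arm", "kwargs": {"increments": [0,-24,1,0,0.1,0,0,0,0,0.1]}}

```text
time: 9.93
tool_pos: [0.523, -0.2091, 0.1216]
tool_rot: [0.0, 0.99, 0.139, 0.0]
contact_force: [0.6, 0.7, -3.0]
gripper_width: 0.25
grasp_force: 58.8
```

Request:
{"fn": "move_arm", "kwargs": {"increments": [0,-4,-4,0,0.1,0,0,0,0,0.1]}}

```text
time: 10.1
tool_pos: [0.5225, -0.2058, 0.1266]
tool_rot: [-0.0, 0.99, 0.139, 0.001]
contact_force: [-0.5, -0.5, -2.7]
gripper_width: 0.247
grasp_force: 59.2
```

Request:
{"fn": "move_arm", "kwargs": {"increments": [0,0,-5,0,0.1,0,0,-5,0,0.1,0,0,0,0,0.1,0,0,0,0,0.1]}}

```text
time: 10.43
tool_pos: [0.5225, -0.2064, 0.1363]
tool_rot: [0.0, 0.99, 0.138, 0.001]
contact_force: [0.2, 0.4, -3.8]
gripper_width: 0.255
grasp_force: 59.2
```

```bash
python3 -c "
from h import *
cmp('s10.png')"
```

```text
10.4833 [ 0.5221 -0.2062  0.1357] [-0.5  0.6 -3.3] 0.2546411739639228
```

View pics/c_s10.png

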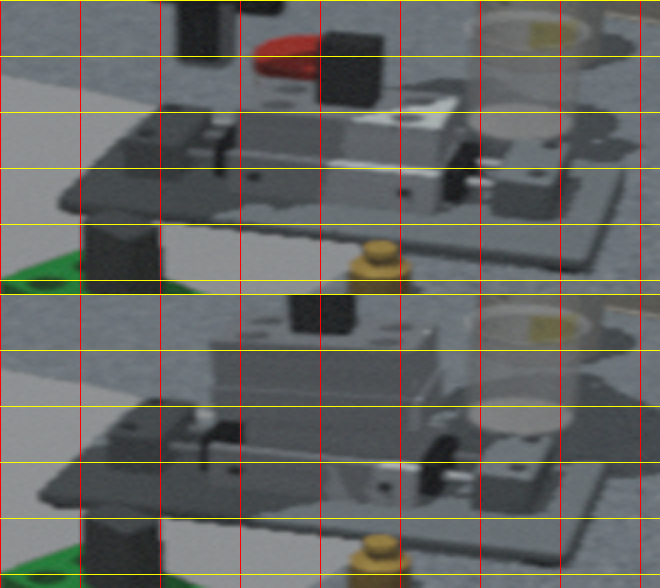

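The block is out and level: both cheeks have sprung in below it, and the cradle stands flat about 7 mm left of its start. I'll raise it a little for clearance and let it settle.

Request:
{"fn": "move_arm", "kwargs": {"increments": [0,0,-4,0,0.1,0,0,-4,0,0.1,0,0,-4,0,0.1,0,0,0,0,0.1,0,0,0,0,0.1,0,0,0,0,0.1,0,0,0,0,0.1,0,0,0,0,0.1]}}

```text
time: 11.15
tool_pos: [0.5218, -0.2059, 0.147]
tool_rot: [-0.0, 0.99, 0.138, -0.0]
contact_force: [1.0, 0.6, -3.0]
gripper_width: 0.251
grasp_force: 59.2
```

```bash
python3 -c "
from h import *
a=cv2.imread('pics/s10.png'); d=grab('scene','s11.png'); b=d['image']
for n,(x0,y0,x1,y1) in dict(block=(317,243,376,278),right=(380,278,418,328),left=(274,262,316,305)).items():
    r=cv2.matchTemplate(b[y0-20:y1+20,x0-20:x1+20],a[y0:y1,x0:x1],cv2.TM_CCOEFF_NORMED); _,m,_,l=cv2.minMaxLoc(r); print(n,round(m,3),l[0]-20,l[1]-20)
s=manip.state(); print(s['tool_pos'],s['contact_force'],s['grasp_force'],s['joint_vel'].round(3))
print(manip.job_done())"
```

```text
block 0.729 0 0
right 0.993 0 0
left 0.998 0 0
[ 0.52177608 -0.20588721  0.14700204] [ 0.52746077 -0.43738905 -3.2828851 ] 59.21229417202994 [-0.     0.    -0.     0.002  0.001  0.002]
the job is handed in; nothing more can be done
None
```

The block is rocked free, left end up first and then right, and held above its pocket by the top of its grip; it looked level in the last picture I viewed. The cradle stands flat about 7 mm from its start, and the job is handed in; no verdict came back.

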